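# Try out the studio dust extractor's stop button

## Task

Try out the stop button of the pastel-dust extractor: press its mushroom head straight down until it latches, then push its grip bar round clockwise (seen from above) with a fingertip until the head pops back up, and let the bar swing back. Do not grip the bar or anything else; leave the rotary isolator switch as it is and the things standing around where they are.

Things in the scene. Friction and masses are not known exactly. Their poses are not given: they have to be found in the camera images.
- station: Stop station: fixed grey box 100 x 100 mm, 60 mm high. Origin: centre of its underside; z up. On the middle of its top sits the red mushroom stop button: a domed cap of 72 mm diameter (underside 18 mm, rim 24 mm, crown 32 mm above the box top when up) with an upright grip bar across it, 82 mm long, overhanging the cap by 5 mm at each end.
- stop_bar (a point): Middle of the grip bar's top edge, on the head's turning axis: 115 mm above the table when up, 107 mm latched. x along the bar, z up. Bar: 82 mm long, 25 mm deep at the ends, 23 mm above the cap's crown; web 10 mm thick, side ribs from 3 mm below the top make it 18 mm. Clockwise from above: its +x end moves to its -y side, its -x end to +y.
- stop_plunger (a joint): How far the mushroom head is pressed in, m: 0 up, 0.008 fully in. Pressing takes up to about 8 N; past half-way (0.004) it snaps down by itself and stays latched at 0.008; about 8 N would be needed to pull it up.
- stop_head (a joint): Turn of head and bar, rad: 0 at rest, growing clockwise from above, stop at 1.2. Light spring back to 0 (0.01 to 0.04 N m). With the head latched, turning lifts it by a cam from about 0.1 rad on; somewhere between 0.5 and 0.9 rad it snaps up by itself (some 3 to 5 N at the bar's end). The bar swings back to 0 when let go.
- isolator_box: Rotary isolator switch: a fixed grey box like the station's, 100 x 100 mm, 60 mm high, with a plain flat-topped round knob on it, 44 mm in diameter and straight-sided, with no mushroom head and no bar, on a steel disc; 92 mm high in all. Origin: centre of its underside. It and the stop station may stand in each other's place.
- isolator (a joint): Turn of the isolator's knob, rad, 0 at the start; to be left there.
- jar_mid (a point): Centre of a loose lidded glass jar, 60 mm in diameter, 80 mm high, standing. Leave it.
- tin_mid (a point): Centre of a loose round metal tin, 66 mm in diameter, 85 mm high, standing. Leave it.
- sanding_block_mid (a point): Centre of a loose cork sanding block, 50 x 80 x 35 mm. Leave it.
Mind the look-alikes: they are no part of the job. What is shaped like the isolator_box but yellow is not meant.

How it is judged:
By the outcome, as a careful person would: the job done as asked, in the order asked, and still so for the second after the job is handed in, with the robot touching nothing.
It also fails if it takes over 42 s, if anything falls off the work surface, if the arm or the gripper's body presses on something with over 40 N, if the wrist force passes 120 N, or if a joint passes its speed limit or range.

## Robot

A 7-joint arm with a two-finger parallel gripper is mounted at the origin on the work surface. World frame = base frame: x ahead of the robot, y to its left, z up, the work surface at z = 0. Lengths are in m, angles in rad, forces in N, time in s.
With the tool pointing down it reaches from about 0.425 to 0.875 m from the base axis. Payload 9.9 kg.
Tool frame: the origin (TCP) lies at the very end of the fingers, on their centre line; the grasp point (between the pads) lies 19 mm behind it; z points along the fingers, y is the line along which they close (so a half turn about z gives the same grasp; the last joint's range is limited). The gripper opens to 85 mm and grips with 20 to 120 N. Pads are 22 mm wide; open, the fingers measure 114 mm over their backs; the gripper's body (76 mm by 85 mm) begins 54 mm behind the grasp point. The pads swing forward as they close: fully open they stand 13 mm farther back than shut.
Start: joints at [-1.407, 0.576, 0.025, 1.437, -0.015, 1.129, -0.057], TCP at [0.166, 0.654, 0.231] pointing down, gripper open.
Joint ranges: [-2.76, 2.76], [-0.34, 2.15], [-1.52, 1.57], [0.19, 2.46], [-1.09, 4.23], [0.17, 1.99], [-2.82, 2.82]. Speed limits (rad/s): [2.22, 2.22, 3.01, 3.01, 3.14, 3.14, 3.14].

## Interface

Orientations are given as a 3x3 rotation matrix whose columns are the frame's x, y, z axes.
In Python, from bench import * gives the robot as it stands.
- The arm moves only by the shell command python3 -m jog 'ROWS' [OPENING]. ROWS is JSON, a list of rows, each a list of 4 numbers: the shift along the tool's x, y, z in mm, then the turn about the tool's z in rad. A call has 1 to 8 rows; each row shifts and turns the commanded pose from where the row before left it, along the tool's axes as they then stand; what a row does not reach is not made up. A row lasts 1/12 s, in which the tool goes at most 41.7 mm and 7.16 degrees, less where a joint would pass 70% of its speed; a pose out of reach is approached as far as the arm can. A call with a gripper value outside its range is refused whole. OPENING is the opening, from -1 (shut) to 1 (fully open), set as the call begins (- or left out, the last holds). The fingers move at their own pace and stop on an object; the grip force is fixed at half the most. Time passes only in rows, so rows that do not move let the fingers close. It gives the time, the measured TCP pose, the force, the opening and the grip force at its end, in the units of the state.
- sense(): the state, without advancing time (a new reading comes with each control period).
- get_image(name): name is "side" or "top"; returns (picture, depth): 400x640x3 uint8, red, green, blue; 400x640 float32, m along the optical axis (not along the pixel's ray), 0 where there is no reading.
- camera_info(name): a dict with "intrinsics" (3x3 intrinsics, pixels), "T" (4x4, takes a point from camera to world coordinates). Camera axes: x right, y up, looking along -z (the intrinsics and any distortion apply to the point x, -y, -z); pixel columns grow to the right and rows downward; lengths in m; the calibration is good to about 2 mm. A picture is of the moment at which its call begins. camera_info takes no time and is no camera call.
- job_done(): hands the job in; it is judged then, once.
The state is a dict: "clock": time; "joint_positions": joint angles; "qvel": joint speeds; "joint_efforts": joint torques, N m; "position": TCP position; "ee_rot": TCP orientation; "wrist_force": force on the tool from outside, world axes, zero at the start; "torque": the same for the moment, N m; "width": opening from 0.0 (shut) to 1.0 (fully open); "gripper_force": force on a finger pad.
Only numpy, scipy, OpenCV 4.12 (cv2) and the standard library are available. Lean on these libraries where they do the work, as an engineer would, in place of code of your own. Each camera call takes 0.05 s, during which the arm holds its last target. There are 200 camera calls.

## Working session

There is one attempt and no reset: what is moved stays moved. The work goes in short steps, Python scripts to look and compute and a shell command to move; the robot and the scene stay as the last step left them, time stands still between calls to the robot, and variables do not carry over. Pictures are saved under pics/ and viewed, at most 10 in all, crops included, and the job is handed in when it is done.

```bash
mkdir -p pics
python3 - <<'E'
from bench import *
import cv2,numpy as np
for n in("top","side"):
    p,d=get_image(n);cv2.imwrite(f"pics/{n}0.png",p[:,:,::-1]);np.save(f"pics/{n}0.npy",d)
s=sense();print(s["position"],s["ee_rot"],s["wrist_force"],s["clock"],s["width"])
E
```

```text
[0.16548077 0.65400273 0.2305442 ] [[-9.69463287e-01  2.45236365e-01 -2.47093651e-04]
 [ 2.45236466e-01  9.69462254e-01 -1.41927473e-03]
 [-1.08509808e-04 -1.43653112e-03 -9.99998962e-01]] [-0.35697018  0.17781436  0.73105158] 0.1 0.9988303893656112
```

View pics/top0.png

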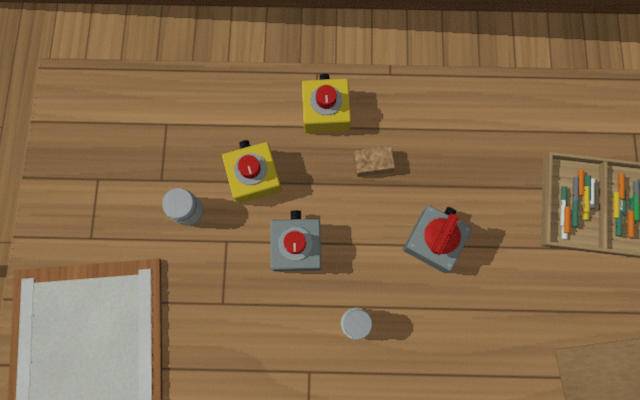

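View pics/side0.png

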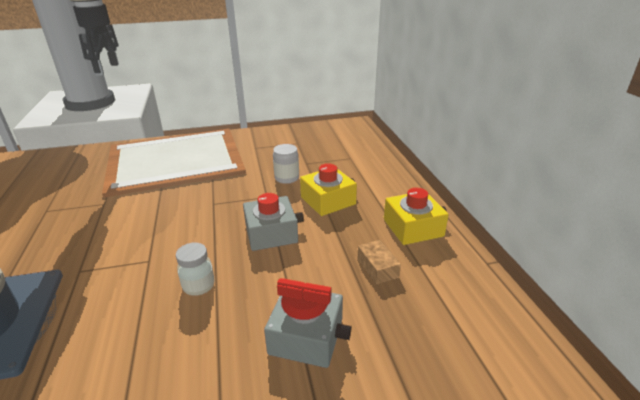

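The top view shows the stop station at about (438,239), with its red bar running from roughly (431,253) to (455,218). The isolator is at (296,244), and the jar at (356,323) is about 120 px away. Next I'll measure the bar from depth and enlarge it.

```bash
cat > h.py <<'E'
from bench import *
import cv2,numpy as np
def cloud(n,d):
    c=camera_info(n);K=np.array(c["intrinsics"]);T=np.array(c["T"])
    v,u=np.mgrid[:400,:640]
    P=np.stack([(u-K[0,2])/K[0,0]*d,-(v-K[1,2])/K[1,1]*d,-d],-1)
    return P@T[:3,:3].T+T[:3,3]
E
python3 - <<'E'
from h import *
print({k:v for k,v in camera_info("top").items()})
for n,(a,b,c,e) in {"top":(395,190,485,285),"side":(255,265,365,370)}.items():
    p=cv2.imread(f"pics/{n}0.png");d=np.load(f"pics/{n}0.npy");W=cloud(n,d)
    m=np.zeros((400,640),bool);m[b:e,a:c]=1;m&=d>0
    red=m&(p[:,:,2]>90)&(p[:,:,1]<60)
    for nm,mm in(("bar",red&(W[...,2]>.106)),("boxtop",m&(abs(W[...,2]-.06)<.006)),("red",red)):
        q=W[mm]
        if len(q)<4: print(n,nm,len(q));continue
        r=cv2.minAreaRect((q[:,:2]*1000).astype(np.float32));print(n,nm,len(q),q.mean(0).round(4),"z",np.percentile(q[:,2],[5,50,95]).round(4),r)
        if nm=="bar":
            l=q[:,:2]-q[:,:2].mean(0);w,V=np.linalg.eigh(l.T@l);print("dir",V[:,1],np.ptp(l@V[:,1]))
    if n=="top": cv2.imwrite("pics/crop.png",cv2.resize(p[b:e,a:c],None,fx=6,fy=6,interpolation=cv2.INTER_CUBIC))
W=cloud("top",np.load("pics/top0.npy"))
for uv in((356,323),(180,203),(375,160),(294,242),(450,211)): print(uv,W[uv[1],uv[0]].round(3))
E
```

```text
{'intrinsics': array([[494.76414304,   0.        , 322.92716152],
       [  0.        , 494.76414304, 202.85272009],
       [  0.        ,   0.        ,   1.        ]]), 'T': array([[ 2.16544675e-02,  9.77843016e-01, -2.08216521e-01,
         4.00612600e-01],
       [-9.99765251e-01,  2.10282911e-02, -5.22060641e-03,
         8.46712734e-02],
       [-7.26495900e-04,  2.08280692e-01,  9.78068825e-01,
         1.04319390e+00],
       [ 0.00000000e+00,  0.00000000e+00,  0.00000000e+00,
         1.00000000e+00]])}
top bar 420 [ 0.5444 -0.1425  0.1144] z [0.1099 0.1146 0.118 ] ((545.06298828125, -143.35006713867188), (18.14594841003418, 81.7302474975586), 61.87050247192383)
dir [-0.87989716  0.47516418] 0.0817521280696191
top boxtop 1370 [ 0.54   -0.1373  0.0609] z [0.0576 0.0609 0.0639] ((545.1998901367188, -143.53353881835938), (100.38475799560547, 99.98587036132812), 62.09317398071289)
top red 1093 [ 0.5443 -0.1424  0.0992] z [0.0854 0.0928 0.117 ] ((551.9755249023438, -160.68899536132812), (69.21167755126953, 109.57801818847656), 23.61394691467285)
side bar 470 [ 0.5446 -0.1503  0.113 ] z [0.1069 0.1137 0.1173] ((543.3463134765625, -147.87120056152344), (11.94135570526123, 79.9260482788086), 63.244083404541016)
dir [-0.89144612  0.45312671] 0.07993130001308948
side boxtop 1970 [ 0.541  -0.1674  0.0614] z [0.057  0.0618 0.0636] ((544.354736328125, -144.1149139404297), (100.29568481445312, 100.09598541259766), 62.38396453857422)
side red 1423 [ 0.5409 -0.1563  0.0996] z [0.0866 0.0961 0.1165] ((537.91796875, -159.66021728515625), (36.72842788696289, 79.83802795410156), 64.96013641357422)
(356, 323) [0.375 0.022 0.081]
(180, 203) [0.598 0.373 0.084]
(375, 160) [ 0.709 -0.018  0.04 ]
(294, 242) [0.525 0.144 0.091]
(450, 211) [ 0.603 -0.173  0.04 ]
```

View pics/crop.png

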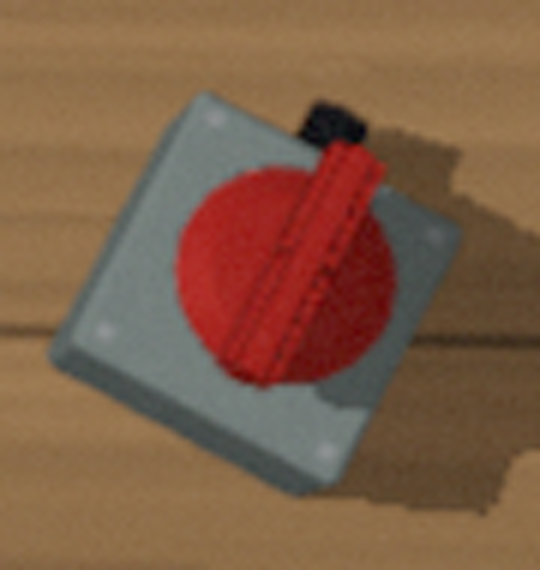

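The crop confirms the bar and its orientation. Both cameras put the axis at about (0.545, -0.1435), with the bar top at z≈0.115 and the bar along (0.88, -0.475). I'll turn tool x parallel to the bar (+0.246 rad) and shut the fingers. Everything else stands 92 mm high or less, so travelling at z=0.23 is clear.

```bash
python3 -m jog '[[0,0,0,0.123],[0,0,0,0.123],[-36,-12,0,0],[-36,-12,0,0],[-36,-12,0,0],[-36,-12,0,0],[-36,-12,0,0],[-36,-12,0,0]]' -1
python3 -m jog '[[-36,-12,0,0],[-36,-12,0,0],[-36,-12,0,0],[-36,-12,0,0],[-36,-12,0,0],[-25,-31,0,0],[-25,-31,0,0],[-25,-31,0,0]]'
python3 -m jog '[[-25,-31,0,0],[-25,-31,0,0],[-25,-31,0,0],[-25,-31,0,0],[-25,-31,0,0],[-25,-31,0,0],[-25,-31,0,0],[0,0,0,0]]'
cat >> h.py <<'E'
def rel(x,y,z,):
    s=sense();print("tool shift mm",(np.array(s["ee_rot"]).T@(np.array([x,y,z])-s["position"])*1000).round(1),"yaw x",np.array(s["ee_rot"])[:,0].round(3),"F",np.round(s["wrist_force"],2),s["clock"],"w",s["width"])
E
python3 -c "
from h import *
rel(.545,-.1435,.115)"
```

```text
clock: 0.77
position: [0.3224, 0.4869, 0.231]
ee_rot: [[-0.881, 0.474, -0.0], [0.474, 0.881, -0.001], [-0.0, -0.001, -1.0]]
wrist_force: [0.5, -0.0, 0.2]
width: -0.001
gripper_force: 0.0
clock: 1.43
position: [0.4737, 0.231, 0.2308]
ee_rot: [[-0.88, 0.474, -0.001], [0.474, 0.88, -0.001], [0.0, -0.001, -1.0]]
wrist_force: [0.8, -0.3, -0.1]
width: 0.004
gripper_force: 0.0
clock: 2.1
position: [0.5251, -0.0504, 0.2315]
ee_rot: [[-0.876, 0.483, 0.001], [0.483, 0.876, -0.005], [-0.003, -0.004, -1.0]]
wrist_force: [-0.5, -0.6, 0.0]
width: 0.004
gripper_force: 0.0
tool shift mm [-62.1 -71.5 116.9] yaw x [-0.876  0.483 -0.003] F [-0.52 -0.61  0.04] 2.1 w 0.004218911573090518
```

```bash
python3 -m jog '[[-25,-29,0,0],[-25,-29,0,0],[-12,-13,0,0],[0,0,30,0],[0,0,30,0],[0,0,25,0],[0,0,10,0],[0,0,0,0]]' >/dev/null
python3 - <<'E'
from h import *
rel(.545,-.1435,.115)
p,d=get_image("side");q=p[200:380,220:400];p2,_=get_image("top");q2=p2[150:330,350:530]
cv2.imwrite("pics/c1.png",cv2.resize(np.hstack([q,q2])[:,:,::-1],None,fx=2.2,fy=2.2,interpolation=cv2.INTER_CUBIC))
E
```

```text
tool shift mm [-6.  -9.5 19. ] yaw x [-0.881  0.474  0.005] F [-1.18 -0.19  0.47] 2.7667 w -8.921025622637983e-05
```

View pics/c1.png

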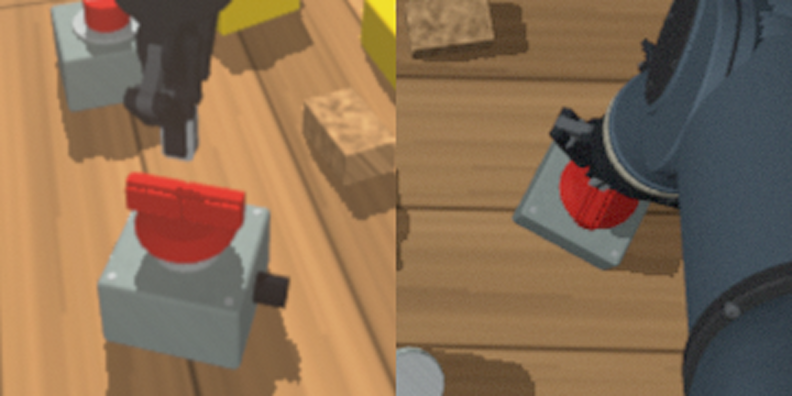

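The crop shows the shut fingertips (about (180,155) in the side crop) just above the bar and slightly behind its middle, which matches the computed 6/9.5 mm offset. I'll correct that and go down gently.

```bash
python3 -m jog '[[-3,-5,0,0],[-3,-4.5,0,0],[0,0,8,0],[0,0,7,0],[0,0,0,0],[0,0,0,0]]'
python3 -c "
from h import *
rel(.545,-.1435,.115)"
```

```text
clock: 3.37
position: [0.5462, -0.1439, 0.1207]
ee_rot: [[-0.881, 0.474, -0.001], [0.474, 0.881, 0.0], [0.001, -0.0, -1.0]]
wrist_force: [-0.4, -0.2, -0.1]
width: 0.003
gripper_force: 0.0
tool shift mm [ 1.2 -0.2  5.7] yaw x [-0.881  0.474  0.001] F [-0.38 -0.2  -0.11] 3.3667 w 0.0032268877341487695
```

```bash
for i in 1 2; do python3 -m jog '[[0,0,2,0],[0,0,2,0],[0,0,1,0],[0,0,0,0]]' | grep -E "posi|wrist"; done; python3 -m jog '[[0,0,1,0],[0,0,0,0]]' | grep -E "posi|wrist"
```

```text
position: [0.5465, -0.144, 0.1161]
wrist_force: [0.3, 0.0, -0.0]
position: [0.5465, -0.1441, 0.1111]
wrist_force: [-0.2, 0.1, -0.4]
position: [0.5466, -0.1441, 0.1101]
wrist_force: [-0.3, -0.1, 0.3]
```

```bash
for i in 1 2 3; do python3 -m jog '[[0,0,1,0],[0,0,0.5,0],[0,0,0,0]]' | grep -E "posi|wrist"; done
```

```text
position: [0.5466, -0.1441, 0.1087]
wrist_force: [0.5, 0.9, -1.2]
position: [0.5466, -0.1441, 0.1072]
wrist_force: [0.6, -0.2, -0.1]
position: [0.547, -0.1443, 0.1069]
wrist_force: [-3.6, 1.3, 11.4]
```

The 11 N hard stop at z=0.107 means the head is latched. I'll go up, check the bar height, and move to the starting spot beside the near end.

```bash
python3 -m jog '[[0,0,-10,0],[0,0,-15,0],[15,-18,0,0],[15,-18,0,0],[2,-4,0,0],[0,0,0,0]]' | grep -E "posi|wrist"
python3 - <<'E'
from h import *
rel(.545,-.1435,.097)
print(sense()["joint_positions"])
p,d=get_image("side");W=cloud("side",d);m=(p[...,0]>90)&(p[...,1]<60)&(np.linalg.norm(W[...,:2]-[.545,-.1435],axis=-1)<.05)&(W[...,2]>.098)&(W[...,2]<.12)
print(np.percentile(W[m][:,2],[50,90,97]),np.polyfit(W[m][:,0],W[m][:,1],1))
d0=np.load("pics/side0.npy");W0=cloud("side",d0);p0=cv2.imread("pics/side0.png")[:,:,::-1];m0=(p0[...,0]>90)&(p0[...,1]<60)&(np.linalg.norm(W0[...,:2]-[.545,-.1435],axis=-1)<.05)&(W0[...,2]>.098)
print("before",np.percentile(W0[m0][:,2],[50,90,97]))
cv2.imwrite("pics/c2.png",cv2.resize(p[200:380,220:400,::-1],None,fx=3,fy=3,interpolation=cv2.INTER_CUBIC))
E
```

```text
position: [0.4982, -0.1653, 0.1314]
wrist_force: [0.3, 0.3, -0.3]
tool shift mm [-30.8  41.4  34.4] yaw x [-0.879  0.476  0.   ] F [ 0.25  0.28 -0.28] 5.45 w 0.001780668816190406
[ 0.08813127  0.4837714   0.2075215   1.96333616 -0.14713964  0.70886616
  1.45917697]
[0.10506992 0.10783827 0.10892788] [-0.51561511  0.12969121]
before [0.11150249 0.11656658 0.11735634]
```

View pics/c2.png

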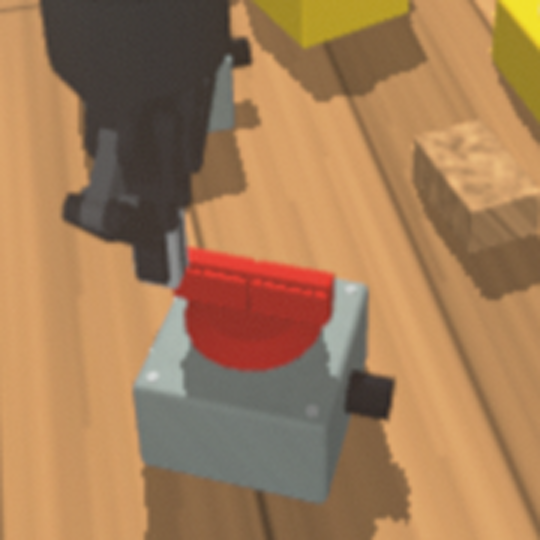

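The picture shows the head low (bar top ~8 mm lower than before: latched) and the fingertip off the near end at about (160,280). I'll lower it to z=0.097, and then approach along +y.

```bash
python3 -m jog '[[1,0,12,0],[0,0,12,0],[0,0,10,0],[0,0,0,0]]' | grep -E "posi|wrist"; python3 -m jog '[[0,7,0,0],[0,7,0,0],[0,4,0,0],[0,0,0,0],[0,0,0,0]]' | grep -E "posi|wrist"
python3 -c "
from h import *
rel(.545,-.1435,.097)"
```

```text
position: [0.4986, -0.1628, 0.0951]
wrist_force: [-0.1, -0.1, 0.1]
position: [0.5078, -0.1475, 0.0973]
wrist_force: [0.4, -0.5, 1.6]
tool shift mm [-30.9  21.1   0.3] yaw x [-0.881  0.473 -0.001] F [ 0.44 -0.52  1.65] 6.25 w -0.00032414064453549946
```

```bash
python3 -m jog '[[0,2,0,0],[0,2,0,0],[0,0,0,0]]' | grep -E "posi|wrist"; python3 -m jog '[[1,2,0,0.06],[1,2,0,0.06],[1,2,0,0.06],[1,2,0,0.06],[0,0,0,0]]' | grep -E "posi|wrist"
python3 - <<'E'
from h import *
rel(.545,-.1435,.097)
p,d=get_image("side");cv2.imwrite("pics/c3.png",cv2.resize(p[200:380,220:400,::-1],None,fx=3,fy=3,interpolation=cv2.INTER_CUBIC))
E
```

```text
position: [0.509, -0.1442, 0.0971]
wrist_force: [-2.3, -1.3, 5.3]
position: [0.5096, -0.1365, 0.0973]
wrist_force: [-4.6, -4.0, 10.3]
tool shift mm [-30.9  18.6   0.3] yaw x [-0.739  0.673 -0.001] F [-4.65 -3.96 10.35] 6.9167 w 6.639453230365205e-05
```

View pics/c3.png

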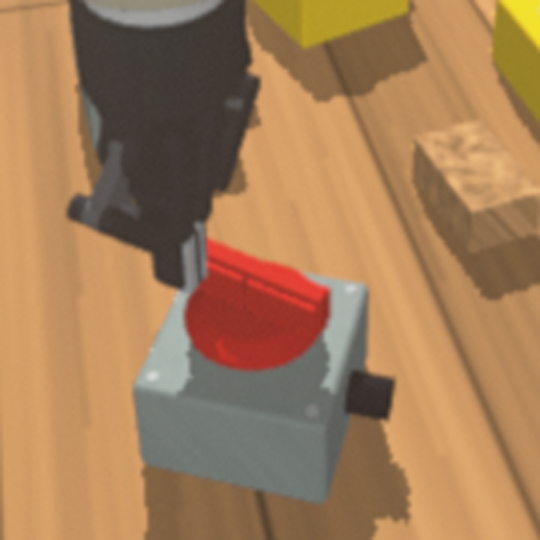

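The bar has begun turning (about 0.2 rad in the picture), with the tip at about (195,275) against it. However, there is 10 N of vertical load. I'll raise the tip a little to see whether that relieves it.

```bash
for i in 1 2; do python3 -m jog '[[0,0,-1.5,0],[0,0,0,0]]' | grep -E "posi|wrist"; done
```

```text
position: [0.5096, -0.1362, 0.0984]
wrist_force: [-3.1, -2.8, 1.5]
position: [0.5097, -0.1356, 0.0997]
wrist_force: [-2.2, -2.2, 0.1]
```

```bash
for i in 1 2; do python3 -m jog '[[1,2,-0.3,0.06],[1,2,-0.3,0.06],[1,2,-0.3,0.06],[0,0,0,0]]' | grep -E "posi|wrist"; done
python3 -c "
from h import *
rel(.545,-.1435,.097)"
```

```text
position: [0.512, -0.1289, 0.1008]
wrist_force: [-3.8, -2.2, 6.0]
position: [0.5155, -0.123, 0.1019]
wrist_force: [-3.4, -2.3, 4.7]
tool shift mm [-31.7  16.9   4.9] yaw x [-0.456  0.89   0.   ] F [-3.39 -2.3   4.71] 7.9667 w 0.002061946943036649
```

```bash
for i in 1 2; do python3 -m jog '[[1,2,-0.5,0.06],[1,2,-0.5,0.06],[1,2,-0.3,0.06],[0,0,0,0]]' | grep -E "posi|wrist"; done
python3 - <<'E'
from h import *
rel(.545,-.1435,.097)
p,d=get_image("side");cv2.imwrite("pics/c4.png",cv2.resize(p[200:380,220:400,::-1],None,fx=3,fy=3,interpolation=cv2.INTER_CUBIC))
W=cloud("side",d);m=(p[...,0]>90)&(p[...,1]<60)&(np.linalg.norm(W[...,:2]-[.545,-.1435],axis=-1)<.05)&(W[...,2]>.098)&(W[...,2]<.13)
print(np.percentile(W[m][:,2],[50,90,97]))
E
```

```text
position: [0.5206, -0.1174, 0.1033]
wrist_force: [-2.5, -1.2, 6.5]
position: [0.5261, -0.1135, 0.1047]
wrist_force: [-1.3, -0.8, 7.3]
tool shift mm [-32.   15.3   7.7] yaw x [-0.114  0.994 -0.   ] F [-1.3  -0.83  7.32] 8.6333 w -0.00025269346178057495
[0.11374264 0.11674799 0.11759899]
```

View pics/c4.png

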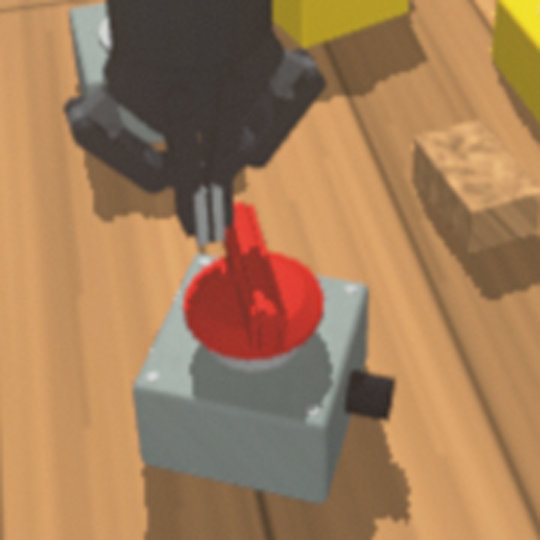

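The head has popped up: the stem is visible below the cap at about (255,355), and the bar top is back at its original height. I'll withdraw radially outward so the bar can swing free, then go up.

```bash
python3 -m jog '[[0,-2,0,0],[15,-3,0,0],[20,0,0,0],[5,0,-15,0],[0,0,-30,0],[0,0,-40,0],[20,-30,-20,0],[20,-30,0,0]]' | grep -E "posi|wrist";python3 -m jog '[[20,-30,0,0],[20,-30,0,0],[0,0,0,0],[0,0,0,0],[0,0,0,0],[0,0,0,0],[0,0,0,0],[0,0,0,0]]' | grep -E "clock|posi|wrist"
python3 - <<'E'
from h import *
for n in("side","top"):
    p,d=get_image(n);W=cloud(n,d);m=(p[...,0]>90)&(p[...,1]<60)&(np.linalg.norm(W[...,:2]-[.545,-.1435],axis=-1)<.06)&(W[...,2]>.106)&(W[...,2]<.13)
    q=W[m];print(n,len(q))
    if len(q)>9: l=q[:,:2]-q[:,:2].mean(0);print(np.linalg.eigh(l.T@l)[1][:,1],np.percentile(q[:,2],[50,90,97]))
    if n=="side":cv2.imwrite("pics/s5.png",p[:,:,::-1])
E
```

```text
position: [0.4538, -0.0422, 0.2126]
wrist_force: [0.6, 1.0, -0.2]
clock: 10.02
position: [0.3874, -0.0097, 0.2091]
wrist_force: [-0.4, 0.8, 0.2]
side 370
[-0.88767309  0.46047419] [0.1128675  0.11590781 0.1169831 ]
top 417
[-0.88113386  0.47286692] [0.11454583 0.11745814 0.11885087]
```

View pics/s5.png

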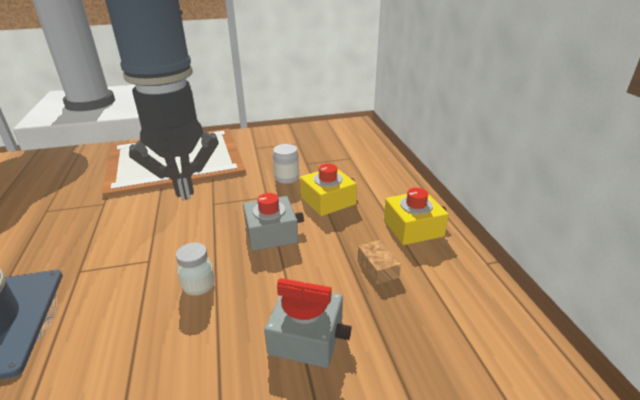

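The head is up and the bar is back at its starting direction (305,290). The jar (195,270), tin, block and isolator are unmoved, and the arm is clear.

```bash
python3 -c "
from bench import *
print(job_done())"
```

```text
the job is handed in; nothing more can be done
None
```

The job is handed in after about 10 s of robot time: I pressed the stop button until it latched, turned its bar clockwise with the shut fingertips until the head popped up, and let it swing back to rest; nothing was gripped and nothing else was moved.

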